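# Set the filter wheel to window three

### The arm

A 7-joint arm with a two-finger parallel gripper is mounted at the origin on a cart in front of the work surface, level with it; the furniture and walls round the work are solid. World frame = base frame: x ahead of the robot, y to its left, z up, the work surface at z = 0. Lengths are in m, angles in rad, forces in N, time in s.
With the tool pointing down it reaches from about 0.4 to 0.925 m from the base axis. Payload 4.1 kg.
Tool frame: the origin (TCP) lies at the very end of the fingers, on their centre line; the grasp point (between the pads) lies robot.tcp_to_grasp behind it (robot.tcp_to_grasp is the distance from the TCP to the grasp point, in m); z points along the fingers, y is the line along which they close (so a half turn about z gives the same grasp; the last joint's range is limited). The gripper opens to 85 mm and grips with 20 to 120 N. Pads are 22 mm wide; open, the fingers measure 114 mm over their backs; the gripper's body (76 mm by 85 mm) begins 54 mm behind the grasp point. The pads swing forward as they close: fully open they stand 13 mm farther back than shut.
Start: joints at [1.106, 0.398, 0.045, 1.537, -0.019, 1.207, -0.051], TCP at [0.233, -0.607, 0.198] pointing down, gripper open.
Joint ranges: [-2.82, 2.82], [-0.49, 2.23], [-1.37, 1.46], [0, 2.46], [-1.36, 4.5], [0.23, 2], [-2.94, 2.94]. Speed limits (rad/s): [2.57, 2.57, 3.14, 3.14, 3.14, 3.14, 3.14].

### API

Orientations are given as a rotation vector (axis times angle).
In Python, from workcell import robot gives the robot as it stands.
- The arm moves only by the tool drive_tool, never from a script. Its argument "steps" is text: rows parted by semicolons, each of 4 numbers parted by spaces: the shift along the tool's x, y, z in units of 30 mm (1.0 is 30 mm), then the turn about the tool's z in rad. A call has 1 to 12 rows; each row is the pose to reach, as a shift and turn from the pose commanded when the call began, along the tool's axes at that moment; what a row does not reach only later rows make up. A row lasts 1/12 s, in which the tool goes at most 41.7 mm and 7.16 degrees, less where a joint would pass 70% of its speed; a pose out of reach is approached as far as the arm can. A call with a gripper value outside its range is refused whole. "jaw" is the finger opening in mm, from 0 to 85.4, set as the call begins (left out, the last holds). The fingers move at their own pace and stop on an object; "grip_force" is the grip in N (left out, the last holds). Time passes only in rows, so rows that repeat a pose let the fingers close. It gives the time, the measured TCP pose, the force, the opening and the grip force at its end, in the units of the state.
- robot.get_state(): the state, without advancing time (a new reading comes with each control period).
- robot.camera(name): name is "scene" or "top" or "wrist"; returns a dict with "frame" (480x640x3 uint8, red, green, blue), "z_map" (480x640 float32, m along the optical axis (not along the pixel's ray), 0 where there is no reading), "camera_matrix" (3x3 intrinsics, pixels), "distortion" ([k1, k2, p1, p2, k3] as OpenCV has them; the pictures are not rectified), "world_to_cam" (4x4, takes a point from world to camera coordinates). Camera axes: x right, y up, looking along -z (the intrinsics and any distortion apply to the point x, -y, -z); pixel columns grow to the right and rows downward; lengths in m; the calibration is good to about 2 mm. A picture is of the moment at which its call begins.
- robot.hand_in(): hands the job in; it is judged then, once.
The state is a dict: "t": time; "joint_positions": joint angles; "joint_velocities": joint speeds; "tau": joint torques, N m; "tcp_pos": TCP position; "eef_rot": TCP orientation; "wrist_force": force on the tool from outside, world axes, zero at the start; "moment": the same for the moment, N m; "width": opening from 0.0 (shut) to 1.0 (fully open); "finger_force": force on a finger pad.
Only numpy, scipy, OpenCV 4.12 (cv2) and the standard library are available. Lean on these libraries where they do the work, as an engineer would, in place of code of your own. Each camera call takes 0.05 s, during which the arm holds its last target. There are 200 camera calls.

### The job

Take the knob in the middle of the black filter wheel and turn the wheel, click by click, until window three stands at the pointer; then let go, so that the wheel rests in its click stop. Windows are counted clockwise, seen from above, from the one closed place in the ring (the place without a window): the first window after it is one.

Things in the scene. Friction and masses are not known exactly. Their poses are not given: they have to be found in the camera images.
- knob_grip (a point): Grip point of the bar knob, on the wheel's upright axis, 66 mm above the worktop. Knob: aluminium bar 50 mm long, 14 mm wide, 38 mm tall, upright sides, top at 80 mm, foot at 42 mm on a flat hub 44 mm across. The point's x axis runs along the bar from the axis towards the closed place; z is up. Nothing else of wheel or stand is higher than 47 mm.
- window_three (a point): Middle of window three, on the disc's top, 66 mm from the axis, 72 degrees clockwise from knob_grip's x axis; turns with the wheel. Wheel: black disc 164 mm across, top 36 mm above the worktop, on a fixed grey stand. On it 15 places 24 degrees apart: 14 equal round windows (dark, bright rings of 21 mm) and one closed place, plain black.
- pointer_mark (a point): Fixed point just above the disc, 66 mm from the axis, 11 mm in front of the pointer's tip, where the middle of the window must stand. The pointer is a small aluminium cone on a post at the edge of the stand, 47 mm high, aimed at the axis. A window is at the pointer when it lies in line between axis and tip.
- disc (a joint): Turn of the wheel, rad: 0 when window three is at the pointer, growing anticlockwise seen from above; turns without end. Click stops every 0.419 rad (24 degrees); a sprung roller resists with up to 0.2 N m between stops and draws the released wheel into the nearest one. Starts in a stop one to three clicks clockwise of the goal (-0.419, -0.838 or -1.257).

How it is judged:
By the outcome, as a careful person would: the job done as asked, in the order asked, and still so for the second after the job is handed in, with the robot touching nothing.
It also fails if it takes over 32 s, if anything falls off the work surface, if the arm or the gripper's body presses on something with over 40 N, if the wrist force passes 120 N, or if a joint passes its speed limit or range.

## Working session

There is one attempt and no reset: what is moved stays moved. The work goes in short steps, Python scripts to look and compute and a tool call to move; the robot and the scene stay as the last step left them, time stands still between calls to the robot, and variables do not carry over. Pictures are saved under pics/ and viewed, at most 10 in all, crops included, and the job is handed in when it is done.

Besides the shell and the picture viewer there is one more tool, called after "Emit:" as name(argument=value, ...) on one line, values as JSON. drive_tool: Moves the arm, as the interface text tells. Its arguments: {"type":"object","properties":{"steps":{"type":"string"},"jaw":{"type":"number"},"grip_force":{"type":"number"}},"required":["steps"]}

```bash
mkdir -p pics
cat > h.py <<'E'
import numpy as np,cv2
from workcell import robot
def snap(n,f=None):
    c=robot.camera(n)
    if f: cv2.imwrite('pics/'+f,c['frame'][:,:,::-1])
    return c
def ray(c,px,z):
    K=np.array(c['camera_matrix']);d=np.array(c['distortion'])
    u=cv2.undistortPoints(np.array(px,float).reshape(-1,1,2),K,d).reshape(-1,2)
    T=np.linalg.inv(np.array(c['world_to_cam']))
    r=np.c_[u[:,0],-u[:,1],-np.ones(len(u))]@T[:3,:3].T
    o=T[:3,3]
    return o+r*((z-o[2])/r[:,2])[:,None]
def proj(c,P):
    W=np.array(c['world_to_cam']);p=np.atleast_2d(P)@W[:3,:3].T+W[:3,3]
    p=p*[1,-1,-1]
    return cv2.projectPoints(p,np.zeros(3),np.zeros(3),np.array(c['camera_matrix']),np.array(c['distortion']))[0].reshape(-1,2)
E
python3 - <<'E'
from h import *
s=robot.get_state();print(s['tcp_pos'],s['eef_rot'],robot.tcp_to_grasp)
c=snap('top','t1.png');snap('scene','s1.png')
print(c['world_to_cam'])
E
```

```text
[ 0.23226844 -0.60632779  0.19666143] [-3.08727950e+00 -5.71219017e-01  7.39357345e-04] 0.0187
[[ 0.01591145 -0.99960347  0.02323203 -0.1831826 ]
 [ 0.99050754  0.01893093  0.1361486  -0.43364256]
 [-0.13653442  0.02084518  0.99041599 -0.84049875]
 [ 0.          0.          0.          1.        ]]
```

View pics/t1.png

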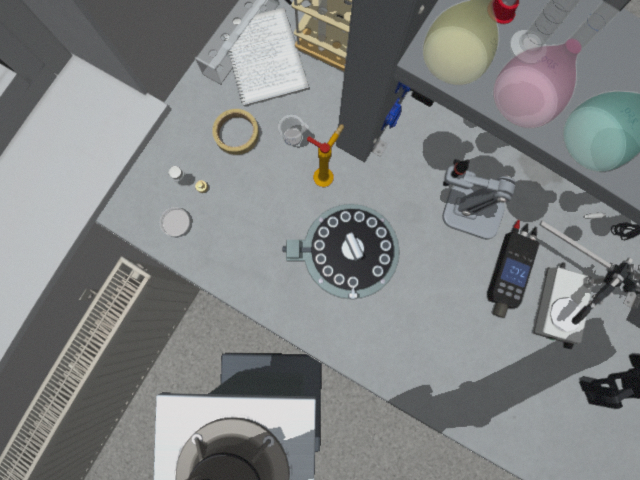

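View pics/s1.png

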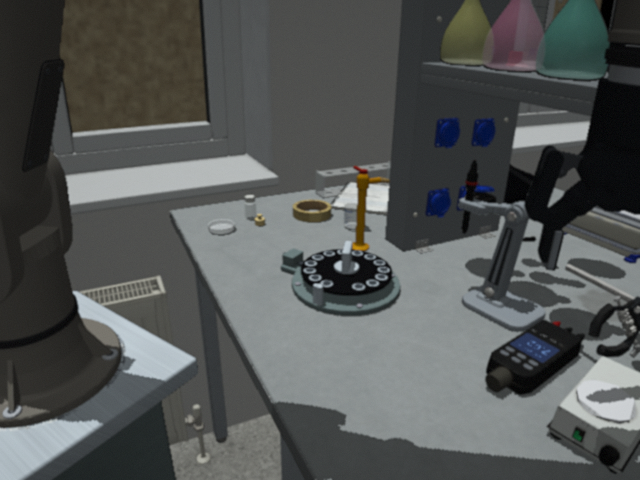

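The top view shows the wheel at about (351,250), the pointer at about (353,293) and the knob bar at about (352,246). The yellow tap at (323,170) is close to the wheel. I'll zoom in and measure.

Run:
```python
from h import *
c=snap('top')
f=c['frame'];x0,y0=285,185
cr=cv2.resize(f[y0:y0+125,x0:x0+130],None,fx=4.6,fy=4.6,interpolation=cv2.INTER_CUBIC)
cv2.imwrite('pics/t2.png',cr[:,:,::-1])
g=cv2.cvtColor(f,cv2.COLOR_RGB2GRAY)
# disc ellipse: dark mask, hull
m=((g<60)&(np.hypot(*(np.indices(g.shape)-np.array([250,351])[:,None,None]))<42)).astype(np.uint8)
pts=cv2.findNonZero(m);h=cv2.convexHull(pts);e=cv2.fitEllipse(h);print('disc',e,ray(c,[e[0]],.036))
E=ray(c,[e[0]],.036)[0]
# windows blobs
hi=cv2.resize(g,None,fx=4,fy=4,interpolation=cv2.INTER_CUBIC)
_,b=cv2.threshold(hi,95,255,0)
n,l,st,ce=cv2.connectedComponentsWithStats(b)
for s,q in zip(st,ce):
    p=(q+.5)/4-.5
    P=ray(c,[p],.036)[0]-E
    if np.hypot(*P[:2])<.095: print(p.round(1),s[4],np.hypot(*P[:2]).round(4),np.degrees(np.arctan2(P[1],P[0])).round(1))
z=c['z_map'];print('tap depth',z[140:190:6,323],z[246,352])
```

```text
disc ((352.4163513183594, 248.8663330078125), (79.1264419555664, 81.22708129882812), 126.21997833251953) [[ 0.44361198 -0.22686594  0.036     ]]
[312.6 265.6] 2811791 0.0853 114.0
[345.2 216.2] 1353 0.0673 12.9
[358.9 216.3] 1331 0.0672 -10.7
[332.5 221.5] 1342 0.0674 36.5
[371.4 221.9] 1275 0.0668 -34.3
[323.3 231.6] 1369 0.0671 60.0
[380.8 232. ] 1321 0.0664 -58.2
[352.1 247.1] 7218 0.0035 9.7
[318.9 244.6] 1436 0.0666 83.7
[385.2 245.1] 1403 0.0658 -82.3
[307.  249.9] 12 0.0897 92.4
[308.9 249.8] 4 0.0859 92.4
[320.3 258.3] 1474 0.0661 107.5
[384.  258.8] 1409 0.0654 -106.4
[327.2 270.4] 1539 0.0656 131.6
[377.1 270.8] 1413 0.065 -130.9
[328.  270.1] 5 0.0641 132.0
[338.6 278.8] 1546 0.0653 155.9
[338.2 280.1] 4 0.0679 156.4
tap depth [0.93934584 0.75496966 0.7588638  0.7773305  0.81494945 0.8483319
 0.8866139  0.9149059  0.92148274] 0.8247389
```

View pics/t2.png

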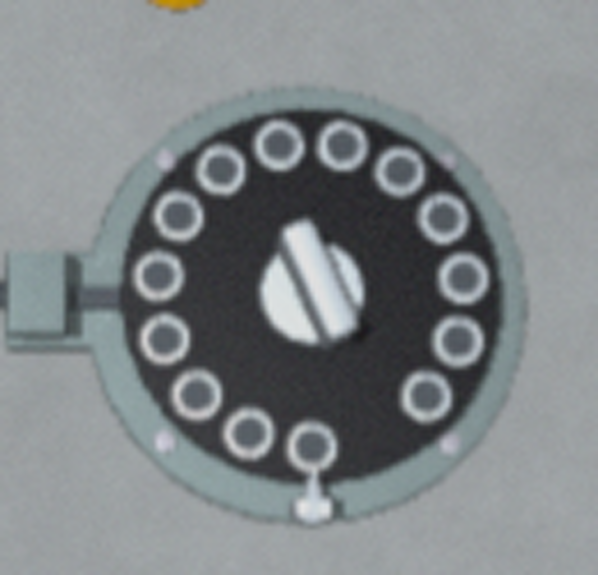

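Counting clockwise from the gap (about −155° in world), window one is now at the pointer (180°). Window three is at about 132°, so it has to turn +48° anticlockwise, two clicks. The bar lies along 25°.

```bash
cat >> h.py <<'E'
from scipy.spatial.transform import Rotation as Ro
from scipy.optimize import least_squares
def wheel(c,E):
    g=cv2.cvtColor(c['frame'],cv2.COLOR_RGB2GRAY)
    hi=cv2.resize(g,None,fx=4,fy=4,interpolation=cv2.INTER_CUBIC)
    n,l,st,ce=cv2.connectedComponentsWithStats(cv2.threshold(hi,95,255,0)[1])
    P=np.array([p for p,s in zip(ray(c,(ce+.5)/4-.5,.036),st) if 900<s[4]<2000 and .055<np.hypot(*(p-E)[:2])<.077])
    r=least_squares(lambda v:np.hypot(P[:,0]-v[0],P[:,1]-v[1])-v[2],[E[0],E[1],.066])
    a=np.sort(np.degrees(np.arctan2(P[:,1]-r.x[1],P[:,0]-r.x[0])))
    return r.x,a
def rel(target):
    s=robot.get_state();R=Ro.from_rotvec(s['eef_rot']).as_matrix()
    d=R.T@(np.array(target)-s['tcp_pos'])
    return s['t'],s['tcp_pos'],'units',(d/.03).round(3),'x-dir deg',np.degrees(np.arctan2(R[1,0],R[0,0])).round(2),'tilt',np.degrees(np.arccos(-R[2,2])).round(2)
E
python3 - <<'E'
from h import *
c=snap('top');E=np.array([.4436,-.2269,.036])
v,a=wheel(c,E);print(v,a.round(1))
g=cv2.cvtColor(c['frame'],cv2.COLOR_RGB2GRAY)
hi=cv2.resize(g,None,fx=4,fy=4,interpolation=cv2.INTER_CUBIC)
# bar top via depth
z=c['z_map'];W=np.linalg.inv(c['world_to_cam'])
T=np.array(c['world_to_cam']);
yy,xx=np.mgrid[225:275,330:375];px=np.c_[xx.ravel(),yy.ravel()]
r0=ray(c,px,0.);o=W[:3,3];zc=-(T[2,:3]@r0.T+T[2,3]);X=o+(r0-o)*(z[225:275,330:375].ravel()/zc)[:,None]
B=X[X[:,2]>.07];print(len(B),B.mean(0),B[:,2].max());q=cv2.minAreaRect((B[:,:2]*1000).astype(np.float32));print(q)
yy,xx=np.mgrid[110:195,285:350];px=np.c_[xx.ravel(),yy.ravel()]
r0=ray(c,px,0.);zc=-(T[2,:3]@r0.T+T[2,3]);X=o+(r0-o)*(z[110:195,285:350].ravel()/zc)[:,None]
Q=X[X[:,2]>.05];d=np.hypot(Q[:,0]-v[0],Q[:,1]-v[1]);print('tap',Q.min(0),Q.max(0),d.min())
print(*rel([v[0],v[1],.2]))
E
```

```text
[ 0.44477828 -0.22642041  0.06611083] [-131.4 -107.3  -83.3  -59.3  -35.2  -11.2   12.7   36.8   60.7   84.6
  108.6  132.6  156.8]
219 [ 0.43721905 -0.22313177  0.11693182] 0.8957389311137154
((386.6203308105469, -205.32382202148438), (41.60086441040039, 162.70388793945312), 69.52473449707031)
tap [ 0.31768392 -0.21731122  0.05003845] [ 0.71430264 -0.08684552  0.89573893] 0.14463576524502597
0.2 [ 0.23241252 -0.60658828  0.19708599] units [11.145 -9.3   -0.087] x-dir deg 20.97 tilt 0.07
```

Emit:
drive_tool(steps="1 -0.8 0 0;2 -1.7 0 0;3 -2.5 0 0;4 -3.3 0 0;5 -4.2 0 0;6 -5 0 0;7 -5.8 0 0;8 -6.7 0 -0.02;9 -7.5 0 -0.04;10 -8.3 0 -0.065;10.8 -9 0 -0.065;11.15 -9.3 0 -0.065", jaw=85)

```text
t: 1.2
tcp_pos: [0.4475, -0.2214, 0.1979]
eef_rot: [-3.065, -0.682, -0.003]
wrist_force: [0.2, 0.2, -0.4]
width: 0.993
finger_force: 0.0
```

Emit:
drive_tool(steps="0 0 0.5 0;0 0 1 0;0 0 1.5 0;0 0 1.8 0;0 0 1.8 0;0 0 1.8 0")

```text
t: 1.7
tcp_pos: [0.4449, -0.2268, 0.1436]
eef_rot: [-3.069, -0.671, 0.001]
wrist_force: [-0.2, -0.2, -0.2]
width: 0.997
finger_force: 0.0
```

Run:
```python
from h import *
print(*rel([.4448,-.2264,.05]))
c=snap('wrist','w1.png')
print(proj(c,[[.4448,-.2264,.08],[.4448+.025*np.cos(.431),-.2264+.025*np.sin(.431),.08],[.4448-.025*np.cos(.431),-.2264-.025*np.sin(.431),.08]]))
```

```text
1.7 [ 0.44487169 -0.22682625  0.14357111] units [ 0.005 -0.012  3.119] x-dir deg 24.68 tilt 0.04
[[320.77163702 240.64114147]
 [320.76579268 205.66086891]
 [320.77768888 273.82852599]]
```

View pics/w1.png

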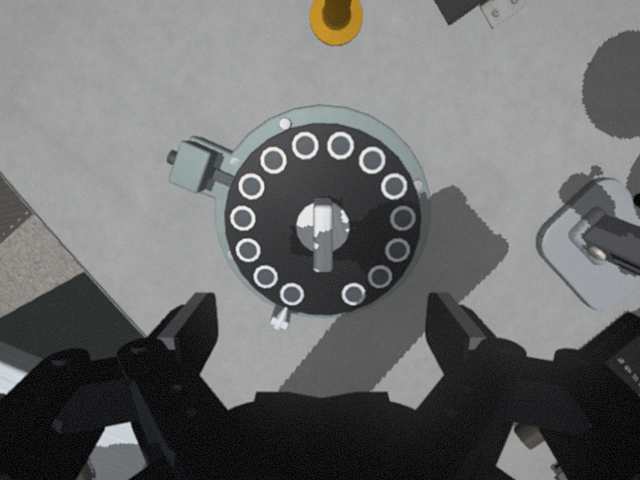

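The wrist view shows the bar upright from (323,200) to (322,271), parallel to the fingers' closing plane. It is centred within about 1.5 mm of the prediction (321,240). One window-ring fit from here will confirm the centre.

Run:
```python
from h import *
c=snap('wrist');g=cv2.cvtColor(c['frame'],cv2.COLOR_RGB2GRAY);E=np.array([.4448,-.2264,.036])
cn,_=cv2.findContours(cv2.threshold(g,125,255,0)[1],cv2.RETR_EXTERNAL,2)
q=[cv2.minEnclosingCircle(k) for k in cn]
px=[p for p,r in q if 9<r<17];P=ray(c,px,.036);P=P[abs(np.hypot(*(P-E)[:,:2].T)-.066)<.008]
r=least_squares(lambda v:np.hypot(P[:,0]-v[0],P[:,1]-v[1])-v[2],[.445,-.226,.066])
print(len(P),r.x,np.abs(r.fun).max(),np.sort(np.degrees(np.arctan2(P[:,1]-r.x[1],P[:,0]-r.x[0]))).round(1))
b=ray(c,[[323,200],[322,271]],.08);print(b.mean(0),b)
print(*rel([r.x[0],r.x[1],.05]))
```

```text
11 [ 0.44574718 -0.22743383  0.0664106 ] 0.0003360973215428137 [-179.5 -131.4  -35.1  -11.1   12.9   36.8   60.7   84.5  108.7  132.8
  156.6]
[ 0.44860588 -0.22659694  0.08      ] [[ 0.47230692 -0.21605768  0.08      ]
 [ 0.42490484 -0.23713619  0.08      ]]
1.8 [ 0.4457589  -0.22721413  0.14458499] units [-7.000e-03  2.000e-03  3.153e+00] x-dir deg 24.67 tilt 0.1
```

Both views agree within about 1 mm, so I'll descend and grip.

Emit:
drive_tool(steps="0 0 0.6 0;0 0 1.2 0;0 0 1.8 0;0 0 2.3 0;0 0 2.8 0;0 0 3.1 0;0 0 3.1 0;0 0 3.1 0")

```text
t: 2.47
tcp_pos: [0.4455, -0.227, 0.0512]
eef_rot: [3.069, 0.671, 0.001]
wrist_force: [0.7, 0.1, 0.7]
width: 1.001
finger_force: 0.0
```

Emit:
drive_tool(steps="0 0 0 0;0 0 0 0;0 0 0 0;0 0 0 0;0 0 0 0;0 0 0 0;0 0 0 0;0 0 0 0;0 0 0 0;0 0 0 0", jaw=8, grip_force=50)

```text
t: 3.3
tcp_pos: [0.4451, -0.2268, 0.0507]
eef_rot: [3.069, 0.672, -0.0]
wrist_force: [-0.6, -0.5, -0.1]
width: 0.093
finger_force: 0.0
```

The width is 8 mm with no force, so the bar isn't between the pads. I'll look.

Run:
```python
from h import *
snap('wrist','w2.png');c=snap('scene')
cv2.imwrite('pics/s2.png',cv2.resize(c['frame'][170:330,250:450],None,fx=3.5,fy=3.5)[:,:,::-1])
s=robot.get_state();print(s['width'],s['finger_force'],s['tcp_pos'])
```

```text
0.09401775361805459 0.0 [ 0.44505461 -0.22679525  0.05067103]
```

View pics/w2.png

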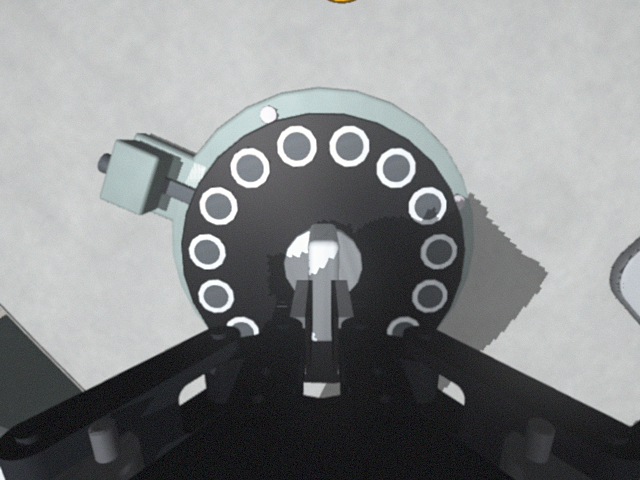

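View pics/s2.png

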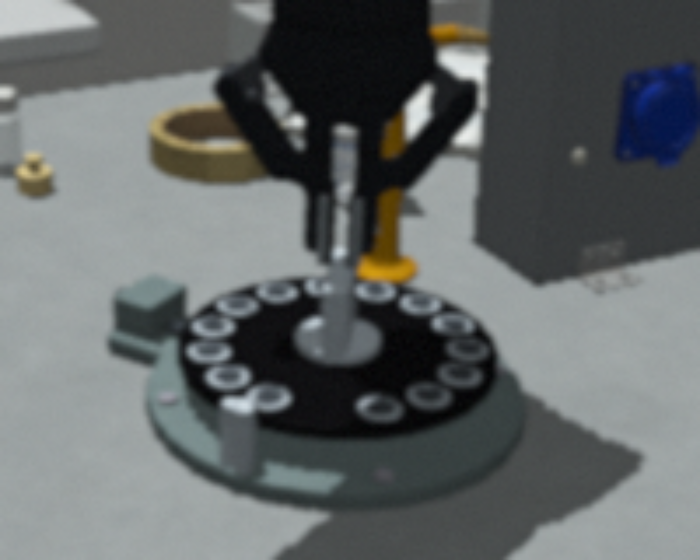

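The fingers stand on either side of the bar: pads at columns ~(308,337), bar between them. They may simply not have pressed yet, so I'll command them fully shut.

Emit:
drive_tool(steps="0 0 0 0;0 0 0 0;0 0 0 0;0 0 0 0;0 0 0 0;0 0 0 0", jaw=0, grip_force=60)

```text
t: 3.9
tcp_pos: [0.4451, -0.2268, 0.0507]
eef_rot: [3.069, 0.672, -0.0]
wrist_force: [0.1, -0.5, 0.2]
width: 0.004
finger_force: 0.0
```

Run:
```python
from h import *
pts=[[.445,-.2268,z] for z in (.042,.05,.08)]
for n in('scene','wrist'):
    c=snap(n);p=proj(c,pts);print(n,p.round(0).tolist())
    if n=='scene': 
        print(((p-[250,170])*3.5).round(0).tolist())
        a=cv2.resize(c['frame'][200:290,300:400],(700,630),interpolation=cv2.INTER_CUBIC)
        for q in p: cv2.circle(a,tuple(int(t) for t in (q-[300,200])*7),4,(255,0,0),-1)
    else: 
        b=cv2.resize(c['frame'][200:420,220:430],(600,630))
    
cv2.imwrite('pics/x3.png',cv2.resize(np.hstack([a,b]),(800,388))[:,:,::-1])
s=robot.get_state();print(s['width'],s['joint_positions'])
```

```text
scene [[347.0, 265.0], [347.0, 261.0], [347.0, 246.0]]
[[338.0, 332.0], [339.0, 318.0], [341.0, 265.0]]
wrist [[321.0, 267.0], [321.0, 272.0], [321.0, 295.0]]
-0.001412471574463093 [ 0.57029874  0.30920108 -0.21608594  2.03554195  0.09071037  0.80557761
 -0.83870369]
```

View pics/x3.png

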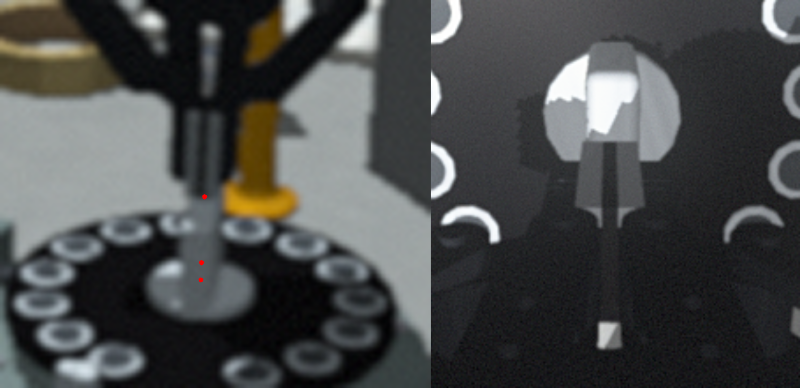

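The fingers shut just above the knob: their tips are at about (205,190) in the left picture, next to the 80 mm dot. So the tips look about 30 mm higher than the reported TCP. I'll check with depth.

```bash
cat >> h.py <<'E'
def deproj(c,px):
    px=np.array(px);T=np.array(c['world_to_cam']);o=np.linalg.inv(T)[:3,3]
    r=ray(c,px,0.);zc=-(T[2,:3]@r.T+T[2,3])
    return o+(r-o)*(c['z_map'][px[:,1],px[:,0]]/zc)[:,None]
E
python3 - <<'E'
from h import *
np.set_printoptions(suppress=True,precision=4)
c=snap('wrist')
print('wrist left finger',deproj(c,[[310,r] for r in range(270,320,4)]))
print('bar/hub',deproj(c,[[322,r] for r in range(222,282,6)]))
c=snap('scene')
print('scene',deproj(c,[[x,r] for x in (343,349) for r in range(226,258,3)]))
E
```

```text
wrist left finger [[ 0.4538 -0.2172  0.0796]
 [ 0.4518 -0.218   0.0788]
 [ 0.4505 -0.2187  0.08  ]
 [ 0.4532 -0.2178  0.0918]
 [ 0.453  -0.218   0.0953]
 [ 0.4531 -0.2181  0.0994]
 [ 0.4533 -0.2182  0.1036]
 [ 0.4532 -0.2183  0.107 ]
 [ 0.4536 -0.2183  0.1113]
 [ 0.4534 -0.2184  0.114 ]
 [ 0.4534 -0.2185  0.1171]
 [ 0.4529 -0.2188  0.1189]
 [ 0.4529 -0.2189  0.1216]]
bar/hub [[ 0.4673 -0.217   0.036 ]
 [ 0.4686 -0.2163  0.0566]
 [ 0.4687 -0.2162  0.0692]
 [ 0.4684 -0.2163  0.0786]
 [ 0.4662 -0.2173  0.0799]
 [ 0.4636 -0.2185  0.0795]
 [ 0.4613 -0.2196  0.0801]
 [ 0.4588 -0.2208  0.0802]
 [ 0.4563 -0.2219  0.0804]
 [ 0.4537 -0.2231  0.0804]]
scene [[ 0.4309 -0.2246  0.1214]
 [ 0.4316 -0.2244  0.1156]
 [ 0.4318 -0.2245  0.11  ]
 [ 0.4305 -0.2255  0.1052]
 [ 0.4298 -0.2261  0.1   ]
 [ 0.4332 -0.2244  0.0926]
 [ 0.4312 -0.2258  0.0881]
 [ 0.4368 -0.2227  0.0793]
 [ 0.4263 -0.2291  0.0795]
 [ 0.4199 -0.2331  0.0776]
 [ 0.4222 -0.232   0.0706]
 [ 0.4385 -0.2318  0.1206]
 [ 0.4372 -0.2328  0.1158]
 [ 0.4348 -0.2345  0.1115]
 [ 0.4331 -0.2357  0.1069]
 [ 0.4359 -0.2344  0.0999]
 [ 0.4339 -0.2357  0.0954]
 [ 0.4358 -0.2349  0.0888]
 [ 0.4442 -0.2305  0.0786]
 [ 0.4365 -0.2351  0.0772]
 [ 0.4278 -0.2402  0.0764]
 [ 0.4255 -0.2418  0.0721]]
```

Depth puts the shut fingertips at about 85–88 mm, not the reported 51 mm. The reported TCP reads about 35 mm too low and I'll go by the images. Open, descend 30 mm more (tips to about 55 mm), then close and verify.

Emit:
drive_tool(steps="0 0 0 0;0 0 0 0;0 0 0 0;0 0 0 0;0 0 0 0;0 0 0 0;0 0 0 0", jaw=60)

```text
t: 4.68
tcp_pos: [0.4451, -0.2269, 0.0507]
eef_rot: [3.069, 0.672, 0.0]
wrist_force: [-0.6, 0.2, 1.0]
width: 0.702
finger_force: 0.0
```

Emit:
drive_tool(steps="0 0 0.2 0;0 0 0.4 0;0 0 0.6 0;0 0 0.8 0;0 0 1 0;0 0 1 0;0 0 1 0")

```text
t: 5.27
tcp_pos: [0.4446, -0.2266, 0.0201]
eef_rot: [-3.068, -0.672, 0.002]
wrist_force: [-0.0, -0.1, -0.1]
width: 0.704
finger_force: 0.0
```

Emit:
drive_tool(steps="0 0 0 0;0 0 0 0;0 0 0 0;0 0 0 0;0 0 0 0;0 0 0 0;0 0 0 0;0 0 0 0;0 0 0 0", jaw=5, grip_force=60)

```text
t: 6.02
tcp_pos: [0.4456, -0.2274, 0.0212]
eef_rot: [3.068, 0.671, 0.001]
wrist_force: [0.0, -2.3, 5.7]
width: 0.15
finger_force: 61.8
```

Run:
```python
from h import *
np.set_printoptions(suppress=True,precision=4)
c=snap('scene','s4.png')
print('scene',deproj(c,[[x,r] for x in (343,350) for r in range(236,270,3)])[:,2])
s=robot.get_state();print(s['width'],s['finger_force'],s['tcp_pos'],s['wrist_force'],s['moment'])
v,a=wheel(snap('top'),np.array([.4448,-.2264,.036]));print(v,a)
```

```text
scene [-0.0013  0.091   0.0857  0.0785  0.079   0.0788  0.0759  0.0695  0.0639
  0.0587  0.0515  0.0465 -0.002  -0.0023  0.0792  0.0859  0.0819  0.076
  0.0701  0.0639  0.0581  0.0412  0.0408  0.0405]
0.15122436347937854 61.878883838653564 [ 0.4456 -0.2275  0.0212] [-0.4103 -1.47    5.7239] [-0.2789  0.0573 -0.0202]
[ 0.4385 -0.239   0.0802] [61.0719 80.6782 99.6065]
```

The bar is held: width about 13 mm, 62 N. First click, +24° in world, which is negative about tool z.

Emit:
drive_tool(steps="0 0 0 -0.04;0 0 0 -0.08;0 0 0 -0.12;0 0 0 -0.16;0 0 0 -0.2;0 0 0 -0.24;0 0 0 -0.28;0 0 0 -0.32;0 0 0 -0.36;0 0 0 -0.4;0 0 0 -0.419;0 0 0 -0.419")

```text
t: 7.12
tcp_pos: [0.4457, -0.2276, 0.0212]
eef_rot: [2.861, 1.295, 0.001]
wrist_force: [0.3, -2.2, 4.9]
width: 0.151
finger_force: 62.0
```

```bash
cat >> h.py <<'E'
def wring(c):
    g=cv2.cvtColor(c['frame'],cv2.COLOR_RGB2GRAY);E=np.array([.4455,-.227,.036]);best=None
    for th in (90,110,125,140,160):
        cn,_=cv2.findContours(cv2.threshold(g,th,255,0)[1],cv2.RETR_EXTERNAL,2)
        q=[cv2.minEnclosingCircle(k) for k in cn];px=[p for p,r in q if 9<r<26]
        if not px: continue
        P=ray(c,px,.036);P=P[abs(np.hypot(*(P-E)[:,:2].T)-.066)<.006]
        a=np.sort(np.degrees(np.arctan2(P[:,1]-E[1],P[:,0]-E[0])))
        if best is None or len(a)>len(best): best=a
    return best.round(1)
E
python3 - <<'E'
from h import *
print(wring(snap('wrist')));s=robot.get_state();print(s['width'],s['finger_force'],s['wrist_force'],s['moment']);print(*rel([.4455,-.227,.02]))
E
```

```text
[-59.  -35.4 -11.8  12.4  36.4  60.5  84.5 108.6 133.  157. ]
0.14989188586857607 61.94996953010559 [ 0.39010613 -3.35274081  5.75408652] [-0.44600713  0.03298102  0.00339715]
7.1667 [ 0.44573343 -0.22761412  0.0212035 ] units [ 0.01  -0.019  0.04 ] x-dir deg 48.68 tilt 0.1
```

The tool's x direction is now 48.7° and the ring is back on the same 24° grid, so that was one click. Second click:

Emit:
drive_tool(steps="0 0 0 -0.04;0 0 0 -0.08;0 0 0 -0.12;0 0 0 -0.16;0 0 0 -0.2;0 0 0 -0.24;0 0 0 -0.28;0 0 0 -0.32;0 0 0 -0.36;0 0 0 -0.4;0 0 0 -0.419;0 0 0 -0.419")

```text
t: 8.17
tcp_pos: [0.446, -0.2277, 0.0212]
eef_rot: [2.529, 1.86, 0.001]
wrist_force: [2.6, -3.6, 5.6]
width: 0.148
finger_force: 61.9
```

Run:
```python
from h import *
print(wring(snap('wrist')));s=robot.get_state();print(s['width'],s['finger_force'],s['wrist_force'],s['moment']);print(*rel([.4455,-.227,.02]))
```

```text
[-179.   -35.   -11.6   12.2   36.4   60.3   84.4  108.6  132.8  157.1]
0.15609565536948972 61.94285988807678 [ 1.40003177 -4.31740512  5.61645896] [-0.70956636 -0.05608658 -0.00550263]
8.2167 [ 0.44593134 -0.2277539   0.02119577] units [ 0.02  -0.021  0.04 ] x-dir deg 72.65 tilt 0.13
```

Release, rise and look.

Emit:
drive_tool(steps="0 0 0 0;0 0 0 0;0 0 0 0;0 0 0 0;0 0 0 0;0 0 0 0;0 0 0 0", jaw=60)

```text
t: 8.8
tcp_pos: [0.4449, -0.2266, 0.0206]
eef_rot: [-2.53, -1.862, 0.0]
wrist_force: [-0.2, -0.2, 0.4]
width: 0.701
finger_force: 0.0
```

Emit:
drive_tool(steps="0 0 -0.5 0;0 0 -1 0;0 0 -2 0;0 0 -3 0;0 0 -4 0;0 0 -4.5 0;0 0 -5 0;0 0 -5 0;0 0 -5 0")

```text
t: 9.55
tcp_pos: [0.4454, -0.227, 0.1711]
eef_rot: [2.529, 1.861, 0.001]
wrist_force: [0.4, -0.2, -0.6]
width: 0.698
finger_force: 0.0
```

Run:
```python
from h import *
c=snap('wrist','w5.png');print(wring(c));s=robot.get_state();print(s['tcp_pos'],s['wrist_force'])
```

```text
[-179.2 -154.8 -130.4  -83.2  -59.3  -35.   -11.5   12.    36.1   60.1
   84.3  108.2  132.4  156.8]
[ 0.44456326 -0.22663231  0.17001461] [ 0.43201497  0.03938688 -0.76125922]
```

View pics/w5.png

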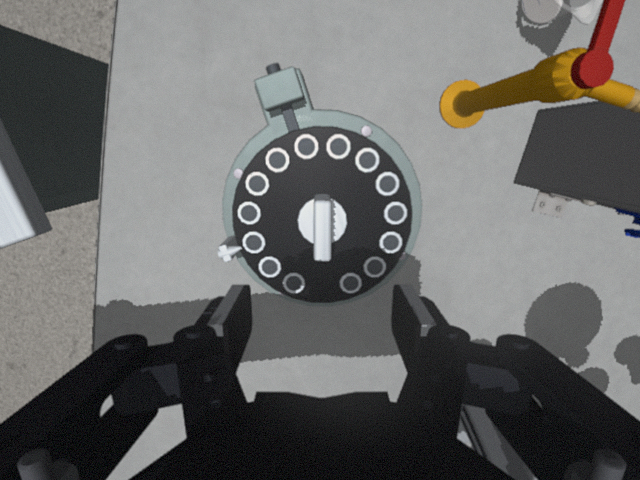

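The closed place is at (322,292). Clockwise from it come window one at (293,283), two at (269,267) and three at (254,243), which stands at the pointer (229,250). The gripper is clear and the wheel rests in its stop.

```bash
python3 -c "
from workcell import robot
print(robot.hand_in())"
```

```text
the job is handed in; nothing more can be done
None
```

I turned the wheel two clicks anticlockwise and let go: window three now stands at the pointer, the wheel rests in its click stop with the gripper clear, and the job was handed in at about 9.6 s.

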